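# Reset a gas valve: shut it, then open four clicks

### The job

Reset the gas valve lying on the bench: turn the knob on top of it clockwise (seen from above) until it comes up gently against its closed stop, then open it anticlockwise by exactly four clicks, counting them by feel and not running on past the fourth, and let go with the knob resting in that click. Do not force the knob against the stop, and leave the loose fittings around the valve where they lie.

Things in the scene. Friction and masses are not known exactly. Their poses are not given: they have to be found in the camera images.
- valve: The gas valve: a cast aluminium block 130 x 84 x 50 mm (x, y, z) fixed to the bench, with a brass port and a dark pipe end on both sides (152 mm over the ends, along y). Origin on the bench under the knob's axis; the block runs from x = -43 to +87 mm. A clear sight tube, 18 mm across, stands at x = 63 mm, its top 80 mm above the bench. z is up.
- knob_grip (a point): The knob: a round grey skirt 60 mm across, 73 to 79 mm above the bench, with an upright black bar handle 48 mm long, 14 mm thick, its top 113 mm above the bench. The point is on the knob's axis inside the bar, 101 mm above the bench; x runs along the bar, y across it, z up; it turns with the knob. Turns about the vertical through this point, does not lift. At the start 1 to 3 clicks open.
- bonnet_top (a point): Middle of the top of the plain round bonnet (80 mm across) under the knob, 72 mm above the bench; it holds the click spring. Clicks are uneven, 0.28 to 0.40 rad apart. Leaving a click the knob resists with 0.13 to 0.25 N m; this fades to zero half-way, then pulls the knob on with as much, and at the next click jumps back to resisting. Let go between clicks, it springs into the nearer.
- stop_level (a point): On the knob's axis, 66 mm above the bench, at the level of the hidden rigid stop that ends the clockwise (closing) turn. Where the stop lies around the axis differs from valve to valve. The closed click, counted as zero, lies 0.05 rad before the stop; the next one is the first to count. 0.3 to 0.4 N m, climbing steeply, shows the stop; above 0.9 N m (30 N at 30 mm radius) spoils the seat.
- pin_top (a point): Top of a dark steel indicator pin, 6 mm across, in the clear sight tube of the valve, 63 mm along the valve's x from the knob's axis. Its height follows the knob: 62 mm above the bench when shut, rising only 1.5 mm for each rad the knob is opened (about half a millimetre a click), too little to set the knob by.
- hex_key: Loose dark bar wrench with a short bent end, 150 x 45 x 10 mm, lying on the bench beside the valve; origin at its middle. Leave it alone.
- coupling: Loose brass pipe coupling, round, 34 mm across, 32 mm high, standing on the bench; origin under its centre. Leave it alone.
- regulator: Loose round aluminium gas regulator, 52 mm across, 40 mm high, with a pipe stub each way (88 mm over all), on the bench; origin under its centre. Leave it alone.
Not all that is in view belongs to the job. What is shaped like the valve but green or orange is not meant.

How it is judged:
By the outcome, as a careful person would: the job done as asked, in the order asked, and still so for the second after the job is handed in, with the robot touching nothing.
It also fails if it takes over 72 s, if anything falls off the work surface, if the arm or the gripper's body presses on something with over 40 N, if the wrist force passes 120 N, or if a joint passes its speed limit or range.

### The arm

A 6-joint arm with a two-finger parallel gripper is mounted at the origin on the work surface. World frame = base frame: x ahead of the robot, y to its left, z up, the work surface at z = 0. Lengths are in m, angles in rad, forces in N, time in s.
With the tool pointing down it reaches from about 0.25 to 0.775 m from the base axis. Payload 4 kg.
Tool frame: the origin (TCP) lies at the very end of the fingers, on their centre line; the grasp point (between the pads) lies 19 mm behind it; x points along the fingers, y is the direction in which the jaws open and shut, and the axes are right-handed (so a half turn about x gives the same grasp; the last joint's range is limited). The gripper opens to 94 mm and grips with 3 to 60 N. Pads are 16 mm wide; open, the fingers measure 119 mm over their backs; the gripper's body (75 mm by 177 mm) begins 78 mm behind the grasp point.
Start: joints at [-1.268, 0.087, 1.371, -0, 1.684, -0.103], TCP at [0.217, -0.505, 0.206] pointing down, gripper open.
Joint ranges: [-3.1, 3.1], [-0.76, 2.03], [0.27, 2.55], [-1.08, 4.22], [0.17, 2.65], [-2.57, 2.57]. Speed limits (rad/s): [2.79, 2.79, 3.14, 3.14, 3.14, 3.14].

### API

Orientations are given as [roll, pitch, yaw] about the fixed x, y, z axes, in that order (R = Rz(yaw) Ry(pitch) Rx(roll)).
In Python, from bench import robot gives the robot as it stands.
- The arm moves only by the tool carry_out, never from a script. Its argument "targets" is a list of rows, each a list of 5 numbers: the closure, from 0 (fully open) to 1 (shut), then the shift along the tool's x, y, z in cm, then the turn about the tool's x in degrees. In form: [[fingers, tx, ty, tz, turn], ...]. A call has 1 to 20 rows; each row shifts and turns the commanded pose from where the row before left it, along the tool's axes as they then stand; what a row does not reach is not made up. A row lasts 1/10 s, in which the tool goes at most 50 mm and 8.59 degrees, less where a joint would pass 70% of its speed; a pose out of reach is approached as far as the arm can. A call is refused whole if a number of a shift passes 5 or a number of a turn 8.59, either way. A call with a gripper value outside its range is refused whole. The fingers move at their own pace and stop on an object; the grip force is fixed at half the most. Time passes only in rows, so rows that do not move let the fingers close. It gives the time, the measured TCP pose, the force and the opening at its end, in the units of the state.
- robot.get_obs(): the state, without advancing time (a new reading comes with each control period).
- robot.snapshot(name): name is "side" or "top"; returns a dict with "image" (480x640x3 uint8, red, green, blue), "camera_matrix" (3x3 intrinsics, pixels), "distortion" ([k1, k2, p1, p2, k3] as OpenCV has them; the pictures are not rectified), "pose" (4x4, takes a point from camera to world coordinates). Camera axes: x right, y up, looking along -z (the intrinsics and any distortion apply to the point x, -y, -z); pixel columns grow to the right and rows downward; lengths in m; the calibration is good to about 2 mm. A picture is of the moment at which its call begins. There is no depth.
- robot.close_job(): hands the job in, once; it reports no verdict.
The state is a dict: "time": time; "joint_positions": joint angles; "qvel": joint speeds; "joint_torque": joint torques, N m; "tool_pos": TCP position; "ee_rot": TCP orientation; "wrist_force": force on the tool from outside, world axes, zero at the start; "wrist_torque": the same for the moment, N m; "width": finger opening in m.
Only numpy, scipy, OpenCV 4.12 (cv2) and the standard library are available. Lean on these libraries where they do the work, as an engineer would, in place of code of your own. Each camera call takes 0.05 s, during which the arm holds its last target. There are 200 camera calls.

## Working session

There is one attempt and no reset: what is moved stays moved. The work goes in short steps, Python scripts to look and compute and a tool call to move; the robot and the scene stay as the last step left them, time stands still between calls to the robot, and variables do not carry over. Pictures are saved under pics/ and viewed, about 8 in all and at most 12, crops included, and the job is handed in when it is done.

Besides the shell and the picture viewer there is one more tool, called after "Emit:" in YAML: its name, and indented under it one key for each argument. carry_out: Moves the arm, as the interface text tells. Its arguments: {"type":"object","properties":{"targets":{"type":"array","items":{"type":"array","items":{"type":"number"}}}},"required":["targets"]}

```bash
mkdir -p pics; ls
python3 - <<'E'
from bench import robot
import cv2,json,numpy as np,pickle
for n in("top","side"):
    s=robot.snapshot(n); cv2.imwrite(f"pics/{n}0.png",s["image"][:,:,::-1]); pickle.dump(s,open(f"pics/{n}0.pkl","wb"))
    print(n,s["camera_matrix"],s["distortion"],s["pose"])
print(robot.get_obs())
E
```

```text
pics
top [[455.32323775   0.         321.91362986]
 [  0.         455.32323775 240.42409297]
 [  0.           0.           1.        ]] [-0.04139297  0.          0.          0.          0.        ] [[-0.01048186  0.99524069 -0.09688187  0.41682675]
 [-0.99993724 -0.01004915  0.00495321  0.07123675]
 [ 0.00395606  0.09692771  0.99528356  1.00324417]
 [ 0.          0.          0.          1.        ]]
side [[493.37487792   0.         327.4183702 ]
 [  0.         493.37487792 233.45219406]
 [  0.           0.           1.        ]] [-0.11748823  0.          0.          0.          0.        ] [[-0.98682061  0.11140419 -0.11736352  0.42951102]
 [-0.16129178 -0.61872251  0.76887413  0.70433561]
 [ 0.01304035  0.7776706   0.6285367   0.59064583]
 [ 0.          0.          0.          1.        ]]
{'time': 0.1, 'joint_positions': array([-1.26806104e+00,  8.78699813e-02,  1.37206448e+00, -3.39362566e-05,
        1.68358801e+00, -1.03109977e-01]), 'qvel': array([-0.00050852, -0.00236693, -0.00451945, -0.00083712, -0.00070858,
        0.000279  ]), 'joint_torque': array([ 1.67862323e-03, -3.41252017e+01, -3.03302622e+01,  7.19254254e-02,
        3.03666783e-02, -1.02868516e-04]), 'tool_pos': array([ 0.21697356, -0.50487136,  0.20444689]), 'ee_rot': array([-1.6564308 ,  1.56886622,  1.89100333]), 'wrist_force': array([-0.11433346,  0.23593188, -0.46544404]), 'wrist_torque': array([-0.00973168,  0.03768949, -0.03907872]), 'width': 0.09391497462111029}
```

View pics/top0.png

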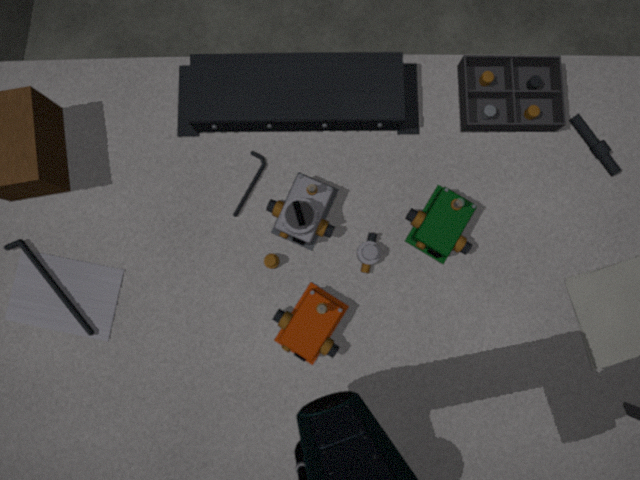

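View pics/side0.png

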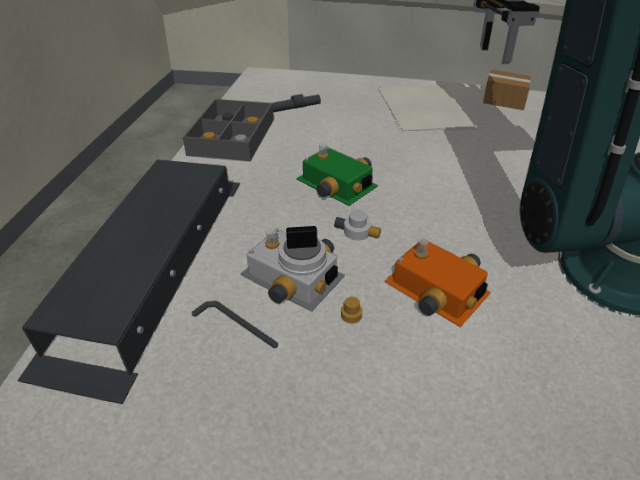

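The top view shows the grey valve with its knob at about (299,213) and a black bar on it. The side view shows the bar top at about (302,237). Next I'll enlarge both.

```bash
python3 - <<'E'
import cv2,numpy as np
t=cv2.imread("pics/top0.png")[160:280,230:350]; s=cv2.imread("pics/side0.png")[210:310,235:355]
o=np.hstack([cv2.resize(np.clip(t*1.6,0,255).astype(np.uint8)[10:110,15:115],(400,400),interpolation=cv2.INTER_CUBIC),cv2.resize(np.clip(s*1.6,0,255).astype(np.uint8)[:,10:110],(400,400),interpolation=cv2.INTER_CUBIC)])
cv2.imwrite("pics/c0.png",o)
E
cat > h.py <<'E'
import pickle,cv2,numpy as np
from scipy.spatial.transform import Rotation as R
def ray(s,u,v):
    x,y=cv2.undistortPoints(np.array([[[u,v]]],float),s["camera_matrix"],np.array(s["distortion"])).ravel()
    P=s["pose"]; return P[:3,3],P[:3,:3]@np.array([x,-y,-1])
def atz(s,u,v,z):
    o,d=ray(s,u,v); return o+d*(z-o[2])/d[2]
def load(n): return pickle.load(open(f"pics/{n}.pkl","rb"))
E
```

```text
(no output)
```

View pics/c0.png

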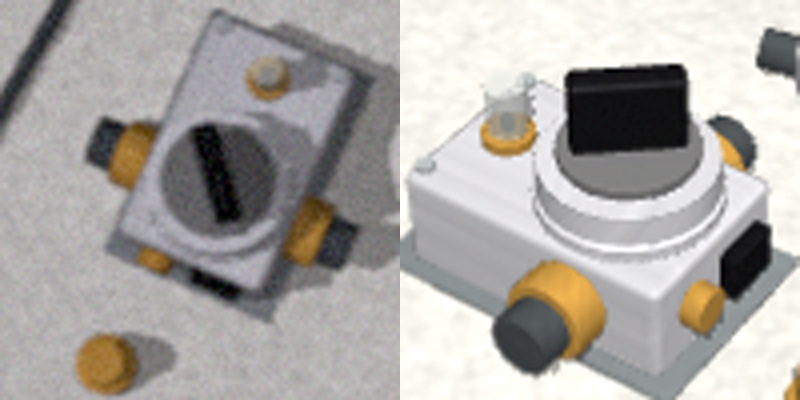

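Run:
```python
from h import *
t,s=load("top0"),load("side0")
T=lambda a,b,z:atz(t,245+a/4,170+b/4,z)
S=lambda a,b,z:atz(s,245+a/4,210+b/4,z)
print("skirt",T(218,180,.079),"bar top c",T(217,174,.113),"side",S(227,75,.113))
a,b=T(205,127,.113),T(229,220,.113);d=a-b;print("bar",a,b,np.linalg.norm(d),np.degrees(np.arctan2(d[1],d[0])))
a,b=S(167,77,.113),S(287,72,.113);d=a-b;print("bar side",a,b,np.linalg.norm(d),np.degrees(np.arctan2(d[1],d[0])))
print("tube",T(268,72,.080))
a=atz(t,402,115,0.12);print("shelf edge",a,atz(t,300,130,0.0))
a=robot=None
```

```text
skirt [0.55963872 0.11204973 0.079     ] bar top c [0.55738511 0.11102591 0.113     ] side [0.55993231 0.11563037 0.113     ]
bar [0.58097886 0.11684332 0.113     ] [0.53441624 0.10523886 0.113     ] 0.04798688264679511 13.994322059945139
bar side [0.5826389  0.12099244 0.113     ] [0.53727707 0.10963192 0.113     ] 0.04676277879115994 14.06008491577053
tube [0.61547408 0.08593888 0.08      ]
shelf edge [ 0.75488574 -0.09705837  0.12      ] [0.76713553 0.11340466 0.        ]
```

```bash
cat >> h.py <<'E'
def rot(o): return R.from_euler("xyz",o["ee_rot"]).as_matrix()
def yaw(o):
    y=rot(o)[:,1]; return np.degrees(np.arctan2(y[1],y[0]))
def st():
    from bench import robot
    o=robot.get_obs(); print("t%.2f pos %s yaw %.2f F %s M %s w %.4f q6 %.2f"%(o["time"],np.round(o["tool_pos"],4),yaw(o),np.round(o["wrist_force"],2),np.round(o["wrist_torque"],3),o["width"],o["joint_positions"][5])); return o
E
python3 - <<'E'
from h import *
o=st();M=rot(o);print(M.round(3));print("shift cm",M.T@(np.array([.5585,.1125,.20])-o["tool_pos"])*100)
E
```

```text
t0.10 pos [ 0.217  -0.5049  0.2044] yaw -66.75 F [-0.11  0.24 -0.47] M [-0.01   0.038 -0.039] w 0.0939 q6 -0.10
[[-0.001  0.395 -0.919]
 [ 0.002 -0.919 -0.395]
 [-1.    -0.002 -0.   ]]
shift cm [  0.53704236 -43.23812435 -55.75169036]
```

Emit:
carry_out:
  targets:
    - [0,0,-2.88,-3.717,0.62]
    - [0,0,-2.88,-3.717,0.62]
    - [0,0,-2.88,-3.717,0.62]
    - [0,0,-2.88,-3.717,0.62]
    - [0,0,-2.88,-3.717,0.62]
    - [0,0,-2.88,-3.717,0.62]
    - [0,0,-2.88,-3.717,0.62]
    - [0,0,-2.88,-3.717,0.62]
    - [0,0,-2.88,-3.717,0.62]
    - [0,0,-2.88,-3.717,0.62]
    - [0,0,-2.88,-3.717,0.62]
    - [0,0,-2.88,-3.717,0.62]
    - [0,0,-2.88,-3.717,0.62]
    - [0,0,-2.88,-3.717,0.62]
    - [0,0,-2.88,-3.717,0.62]
    - [0,0,0,0,0]
    - [0,0,0,0,0]

```text
time: 1.8
tool_pos: [0.6038, 0.084, 0.2039]
ee_rot: [0.041, 1.568, -2.855]
wrist_force: [0.7, 0.5, -0.5]
width: 0.0941
```

Run:
```python
from h import *
o=st();M=rot(o);print("shift cm",M.T@(np.array([.5585,.1125,.086])-o["tool_pos"])*100)
from bench import robot
import pickle
for n in("top","side"):
    s=robot.snapshot(n);cv2.imwrite(f"pics/{n}1.png",s["image"][:,:,::-1])
    pickle.dump(s,open(f"pics/{n}1.pkl","wb"))
```

```text
t1.80 pos [0.6038 0.084  0.2039] yaw -75.94 F [ 0.75  0.46 -0.49] M [-0.022 -0.011  0.012] w 0.0941 q6 1.37
shift cm [11.80466013 -3.87000794  3.66814299]
```

Emit:
carry_out:
  targets:
    - [0,0,-1.93,1.83,0]
    - [0,0,-1.94,1.84,0]
    - [0,2.5,0,0,0]
    - [0,2.5,0,0,0]
    - [0,2,0,0,0]
    - [0,1,0,0,0]
    - [0,0,0,0,0]
    - [0,0,0,0,0]

```text
time: 2.7
tool_pos: [0.5596, 0.1114, 0.1267]
ee_rot: [2.9, 1.569, 0.0]
wrist_force: [0.5, -0.1, -0.4]
width: 0.0942
```

Run:
```python
from h import *
o=st();M=rot(o);print("shift cm",M.T@(np.array([.5585,.1125,.086])-o["tool_pos"])*100)
from bench import robot
s=robot.snapshot("side")["image"][:,:,::-1]
cv2.imwrite("pics/s2.png",cv2.resize(s[150:310,200:400],(800,640)[:2],interpolation=cv2.INTER_CUBIC)[:600])
```

```text
t2.70 pos [0.5596 0.1114 0.1267] yaw -76.11 F [ 0.46 -0.08 -0.41] M [ 0.021 -0.038 -0.025] w 0.0942 q6 1.43
shift cm [ 4.06793367 -0.13323391  0.08629909]
```

View pics/s2.png

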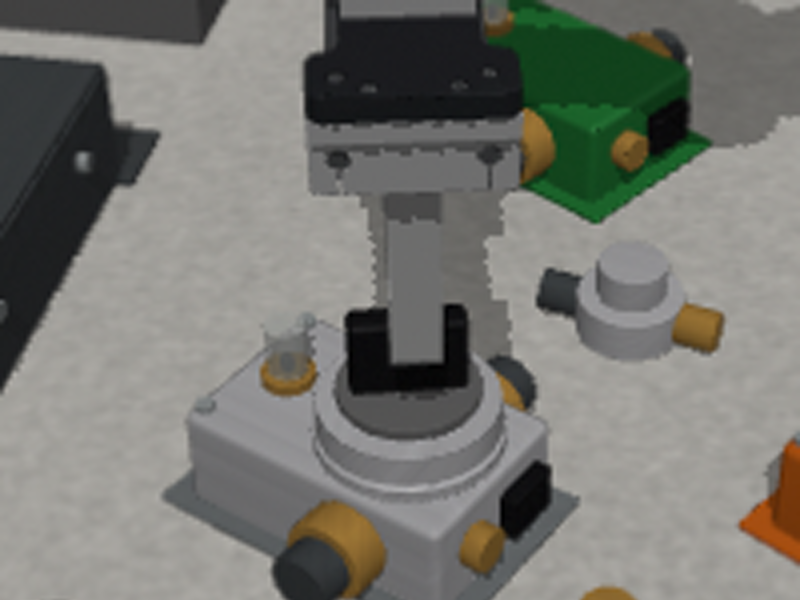

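The finger hangs in front of the bar, near its middle (about (415,360) against (407,350)), with no contact. Now I'll go down and close.

Emit:
carry_out:
  targets:
    - [0,2,-0.13,0.09,0]
    - [0,2,0,0,0]
    - [0,0,0,0,0]
    - [0,0,0,0,0]

```text
time: 3.15
tool_pos: [0.5586, 0.1131, 0.0866]
ee_rot: [2.912, 1.569, 0.014]
wrist_force: [0.4, -0.4, 0.8]
width: 0.0938
```

```bash
python3 -c "
from h import *
st()"
```

```text
t3.15 pos [0.5586 0.1131 0.0866] yaw -76.06 F [ 0.41 -0.38  0.84] M [ 0.028 -0.033  0.011] w 0.0938 q6 1.43
```

Emit:
carry_out:
  targets:
    - [1,0,0,0,0]
    - [1,0,0,0,0]
    - [1,0,0,0,0]
    - [1,0,0,0,0]
    - [1,0,0,0,0]
    - [1,0,0,0,0]
    - [1,0,0,0,0]
    - [1,0,0,0,0]
    - [1,0,0,0,0]
    - [1,0,0,0,0]

```text
time: 4.15
tool_pos: [0.558, 0.1131, 0.0854]
ee_rot: [0.987, 1.571, -1.911]
wrist_force: [-0.3, -0.4, 0.2]
width: 0.0175
```

```bash
python3 -c "
from h import *
st()"
```

```text
t4.15 pos [0.558  0.1131 0.0854] yaw -76.05 F [-0.35 -0.44  0.16] M [ 0.018  0.015 -0.012] w 0.0175 q6 1.43
```

Emit:
carry_out:
  targets:
    - [1,0,0,0,0]
    - [1,0,0,0,0]
    - [1,0,0,0,0]
    - [1,0,0,0,0]

```text
time: 4.55
tool_pos: [0.5579, 0.1138, 0.0855]
ee_rot: [-1.58, 1.57, 1.806]
wrist_force: [-0.2, 3.2, -0.1]
width: 0.0138
```

```bash
python3 -c "
from h import *
st()"
```

```text
t4.55 pos [0.5579 0.1138 0.0855] yaw -76.03 F [-0.19  3.22 -0.09] M [0.599 0.125 0.128] w 0.0138 q6 1.43
```

Emit:
carry_out:
  targets:
    - [1,0,-0.07,0,0]
    - [1,0,0,0,0]

```text
time: 4.75
tool_pos: [0.5578, 0.1138, 0.0854]
ee_rot: [1.584, 1.571, -1.314]
wrist_force: [0.0, 1.7, -0.2]
width: 0.0137
```

```bash
python3 -c "
from h import *
st()"
```

```text
t4.75 pos [0.5578 0.1138 0.0854] yaw -76.04 F [ 0.02  1.67 -0.22] M [0.473 0.112 0.114] w 0.0137 q6 1.43
```

Emit:
carry_out:
  targets:
    - [1,0,0,0,2]
    - [1,0,0,0,0]

```text
time: 4.95
tool_pos: [0.5578, 0.1139, 0.0854]
ee_rot: [-1.294, 1.571, 2.056]
wrist_force: [-0.5, 2.9, 0.5]
width: 0.014
```

```bash
python3 -c "
from h import *
st()"
```

```text
t4.95 pos [0.5578 0.1139 0.0854] yaw -78.05 F [-0.48  2.9   0.47] M [0.499 0.145 0.089] w 0.0140 q6 1.46
```

Emit:
carry_out:
  targets:
    - [1,0,0,0,2]
    - [1,0,0,0,0]

```text
time: 5.15
tool_pos: [0.5578, 0.114, 0.0854]
ee_rot: [-1.361, 1.57, 1.955]
wrist_force: [-0.3, 3.2, 0.6]
width: 0.0137
```

```bash
python3 -c "
from h import *
st()"
```

```text
t5.15 pos [0.5578 0.114  0.0854] yaw -80.02 F [-0.34  3.15  0.59] M [0.595 0.168 0.05 ] w 0.0137 q6 1.50
```

Emit:
carry_out:
  targets:
    - [1,0,-0.1,0,4]
    - [1,0,0,0,0]

```text
time: 5.35
tool_pos: [0.5577, 0.1143, 0.0854]
ee_rot: [1.593, 1.57, -1.445]
wrist_force: [-0.6, 0.6, -0.5]
width: 0.014
```

```bash
python3 -c "
from h import *
st()"
```

```text
t5.35 pos [0.5577 0.1143 0.0854] yaw -84.02 F [-0.61  0.61 -0.51] M [ 0.209  0.064 -0.096] w 0.0140 q6 1.57
```

Emit:
carry_out:
  targets:
    - [1,0,0,0,4]
    - [1,0,0,0,0]

```text
time: 5.55
tool_pos: [0.5577, 0.1144, 0.0854]
ee_rot: [1.573, 1.57, -1.533]
wrist_force: [0.2, 0.6, 0.7]
width: 0.0138
```

```bash
python3 -c "
from h import *
st()"
```

```text
t5.55 pos [0.5577 0.1144 0.0854] yaw -87.98 F [0.17 0.62 0.72] M [ 0.241  0.127 -0.129] w 0.0138 q6 1.64
```

Emit:
carry_out:
  targets:
    - [1,0,0,0,2]
    - [1,0,0,0,0]

```text
time: 5.75
tool_pos: [0.5577, 0.1146, 0.0854]
ee_rot: [1.749, 1.57, -1.391]
wrist_force: [0.2, 1.6, 0.6]
width: 0.0142
```

```bash
python3 -c "
from h import *
st()"
```

```text
t5.75 pos [0.5577 0.1146 0.0854] yaw -89.94 F [0.17 1.6  0.55] M [ 0.245  0.058 -0.24 ] w 0.0142 q6 1.67
```

Emit:
carry_out:
  targets:
    - [1,0,0,0,2]
    - [1,0,0,0,0]

```text
time: 5.95
tool_pos: [0.5577, 0.1146, 0.0854]
ee_rot: [2.017, 1.57, -1.158]
wrist_force: [-0.7, 1.9, -0.8]
width: 0.0139
```

```bash
python3 -c "
from h import *
st()"
```

```text
t5.95 pos [0.5577 0.1146 0.0854] yaw -91.93 F [-0.65  1.89 -0.82] M [ 0.266  0.08  -0.114] w 0.0139 q6 1.71
```

Emit:
carry_out:
  targets:
    - [1,0,0,0,1]
    - [1,0,0,0,0]

```text
time: 6.15
tool_pos: [0.5577, 0.1147, 0.0854]
ee_rot: [2.159, 1.57, -1.035]
wrist_force: [0.2, 1.7, -0.2]
width: 0.0139
```

```bash
python3 -c "
from h import *
st()"
```

```text
t6.15 pos [0.5577 0.1147 0.0854] yaw -92.99 F [ 0.19  1.73 -0.24] M [0.25  0.02  0.071] w 0.0139 q6 1.73
```

Emit:
carry_out:
  targets:
    - [1,0,0,0,1]
    - [1,0,0,0,0]

```text
time: 6.35
tool_pos: [0.5577, 0.1148, 0.0854]
ee_rot: [2.263, 1.571, -0.949]
wrist_force: [-0.7, 1.6, -0.5]
width: 0.0136
```

```bash
python3 -c "
from h import *
st()"
```

```text
t6.35 pos [0.5577 0.1148 0.0854] yaw -94.04 F [-0.72  1.65 -0.48] M [0.273 0.084 0.12 ] w 0.0136 q6 1.74
```

Emit:
carry_out:
  targets:
    - [1,0,0,0,1]
    - [1,0,0,0,0]

```text
time: 6.55
tool_pos: [0.5577, 0.1148, 0.0854]
ee_rot: [2.514, 1.571, -0.716]
wrist_force: [0.8, 0.8, -1.0]
width: 0.0138
```

```bash
python3 -c "
from h import *
st()"
```

```text
t6.55 pos [0.5577 0.1148 0.0854] yaw -95.07 F [ 0.77  0.84 -1.02] M [0.349 0.044 0.176] w 0.0138 q6 1.76
```

Emit:
carry_out:
  targets:
    - [1,0,0,0,1]
    - [1,0,0,0,0]

```text
time: 6.75
tool_pos: [0.5577, 0.1149, 0.0855]
ee_rot: [-2.648, 1.571, 0.387]
wrist_force: [1.4, 3.0, -0.5]
width: 0.0141
```

```bash
python3 -c "
from h import *
st()"
```

```text
t6.75 pos [0.5577 0.1149 0.0855] yaw -96.08 F [ 1.42  3.04 -0.54] M [0.302 0.002 0.098] w 0.0141 q6 1.78
```

Emit:
carry_out:
  targets:
    - [1,0,0,0,1]
    - [1,0,0,0,0]

```text
time: 6.95
tool_pos: [0.5577, 0.1149, 0.0855]
ee_rot: [-2.699, 1.571, 0.319]
wrist_force: [0.1, 1.9, -0.5]
width: 0.014
```

```bash
python3 -c "
from h import *
st()"
```

```text
t6.95 pos [0.5577 0.1149 0.0855] yaw -97.07 F [ 0.08  1.9  -0.49] M [0.344 0.002 0.197] w 0.0140 q6 1.80
```

Emit:
carry_out:
  targets:
    - [1,0,0,0,1]
    - [1,0,0,0,0]

```text
time: 7.15
tool_pos: [0.5577, 0.1149, 0.0854]
ee_rot: [-2.021, 1.571, 0.98]
wrist_force: [1.3, 1.8, -0.1]
width: 0.014
```

```bash
python3 -c "
from h import *
st()"
```

```text
t7.15 pos [0.5577 0.1149 0.0854] yaw -98.06 F [ 1.3   1.85 -0.1 ] M [0.393 0.001 0.276] w 0.0140 q6 1.82
```

Emit:
carry_out:
  targets:
    - [1,0,0,0,0.5]
    - [1,0,0,0,0]

```text
time: 7.35
tool_pos: [0.5577, 0.1149, 0.0854]
ee_rot: [-2.24, 1.571, 0.752]
wrist_force: [1.4, 2.1, -0.9]
width: 0.014
```

```bash
python3 -c "
from h import *
st()"
```

```text
t7.35 pos [0.5577 0.1149 0.0854] yaw -98.55 F [ 1.37  2.11 -0.9 ] M [ 0.415 -0.081  0.289] w 0.0140 q6 1.82
```

Emit:
carry_out:
  targets:
    - [1,0,0,0,0]
    - [1,0,0,0,0]

```text
time: 7.55
tool_pos: [0.5577, 0.1149, 0.0854]
ee_rot: [-1.975, 1.571, 1.017]
wrist_force: [0.0, 2.6, -0.6]
width: 0.014
```

```bash
python3 -c "
from h import *
st()"
```

```text
t7.55 pos [0.5577 0.1149 0.0854] yaw -98.54 F [ 0.04  2.59 -0.56] M [ 0.48  -0.041  0.328] w 0.0140 q6 1.82
```

Emit:
carry_out:
  targets:
    - [1,0,0,0,0.5]
    - [1,0,0,0,0]

```text
time: 7.75
tool_pos: [0.5577, 0.1149, 0.0855]
ee_rot: [-2.31, 1.571, 0.674]
wrist_force: [0.0, 3.5, -0.2]
width: 0.0139
```

```bash
python3 -c "
from h import *
st()"
```

```text
t7.75 pos [0.5577 0.1149 0.0855] yaw -99.05 F [ 0.03  3.48 -0.17] M [ 0.507 -0.07   0.378] w 0.0139 q6 1.83
```

Emit:
carry_out:
  targets:
    - [1,0,0,0,0.4]
    - [1,0,0,0,0]

```text
time: 7.95
tool_pos: [0.5577, 0.1149, 0.0854]
ee_rot: [-1.827, 1.571, 1.15]
wrist_force: [0.7, 2.9, -0.5]
width: 0.0141
```

```bash
python3 -c "
from h import *
st()"
```

```text
t7.95 pos [0.5577 0.1149 0.0854] yaw -99.45 F [ 0.67  2.91 -0.48] M [ 0.59  -0.057  0.397] w 0.0141 q6 1.84
```

Emit:
carry_out:
  targets:
    - [1,0,0,0,-2]
    - [1,0,0,0,-2]
    - [1,0,0,0,0]

```text
time: 8.25
tool_pos: [0.5577, 0.1148, 0.0855]
ee_rot: [-2.414, 1.571, 0.632]
wrist_force: [0.3, 1.8, -0.8]
width: 0.014
```

```bash
python3 -c "
from h import *
st()"
```

```text
t8.25 pos [0.5577 0.1148 0.0855] yaw -95.48 F [ 0.27  1.84 -0.75] M [ 0.578 -0.132  0.197] w 0.0140 q6 1.77
```

Emit:
carry_out:
  targets:
    - [1,0,0,0,-2]
    - [1,0,0,0,0]

```text
time: 8.45
tool_pos: [0.5577, 0.1147, 0.0854]
ee_rot: [2.052, 1.571, -1.151]
wrist_force: [1.1, 3.6, -0.5]
width: 0.0141
```

```bash
python3 -c "
from h import *
st()"
```

```text
t8.45 pos [0.5577 0.1147 0.0854] yaw -93.51 F [ 1.08  3.62 -0.55] M [ 0.558 -0.153  0.084] w 0.0141 q6 1.74
```

Emit:
carry_out:
  targets:
    - [1,0,0,0,-2]
    - [1,0,0,0,0]

```text
time: 8.65
tool_pos: [0.5577, 0.1146, 0.0855]
ee_rot: [1.88, 1.571, -1.289]
wrist_force: [0.9, 1.7, -1.5]
width: 0.0138
```

```bash
python3 -c "
from h import *
st()"
```

```text
t8.65 pos [0.5577 0.1146 0.0855] yaw -91.56 F [ 0.88  1.68 -1.52] M [ 0.472 -0.095 -0.118] w 0.0138 q6 1.70
```

Emit:
carry_out:
  targets:
    - [1,0,0,0,-2]
    - [1,0,0,0,0]

```text
time: 8.85
tool_pos: [0.5577, 0.1145, 0.0855]
ee_rot: [1.767, 1.57, -1.367]
wrist_force: [0.4, 0.9, -0.4]
width: 0.014
```

```bash
python3 -c "
from h import *
st()"
```

```text
t8.85 pos [0.5577 0.1145 0.0855] yaw -89.56 F [ 0.44  0.94 -0.36] M [ 0.408 -0.076 -0.135] w 0.0140 q6 1.67
```

Emit:
carry_out:
  targets:
    - [1,0,0,0,-3]
    - [1,0,0,0,0]

```text
time: 9.05
tool_pos: [0.5577, 0.1144, 0.0855]
ee_rot: [1.606, 1.57, -1.476]
wrist_force: [1.0, 0.6, -0.6]
width: 0.0141
```

```bash
python3 -c "
from h import *
st()"
```

```text
t9.05 pos [0.5577 0.1144 0.0855] yaw -86.55 F [ 1.    0.61 -0.6 ] M [ 0.197 -0.172 -0.12 ] w 0.0141 q6 1.61
```

Emit:
carry_out:
  targets:
    - [1,0,0,0,-3]
    - [1,0,0,0,0]

```text
time: 9.25
tool_pos: [0.5577, 0.1142, 0.0855]
ee_rot: [1.572, 1.57, -1.457]
wrist_force: [1.2, 0.4, 0.5]
width: 0.0137
```

```bash
python3 -c "
from h import *
st()"
```

```text
t9.25 pos [0.5577 0.1142 0.0855] yaw -83.56 F [1.16 0.37 0.47] M [ 0.126 -0.161  0.011] w 0.0137 q6 1.56
```

Emit:
carry_out:
  targets:
    - [1,0,0,0,-3]
    - [1,0,0,0,0]

```text
time: 9.45
tool_pos: [0.5578, 0.1141, 0.0855]
ee_rot: [1.502, 1.569, -1.475]
wrist_force: [0.3, 0.0, -0.8]
width: 0.0139
```

```bash
python3 -c "
from h import *
st()"
```

```text
t9.45 pos [0.5578 0.1141 0.0855] yaw -80.57 F [ 0.3   0.04 -0.85] M [-0.052 -0.18   0.084] w 0.0139 q6 1.51
```

Emit:
carry_out:
  targets:
    - [1,0,0,0,-2]
    - [1,0,0,0,0]

```text
time: 9.65
tool_pos: [0.5578, 0.114, 0.0855]
ee_rot: [1.455, 1.569, -1.487]
wrist_force: [1.0, -2.2, -1.1]
width: 0.0141
```

```bash
python3 -c "
from h import *
st()"
```

```text
t9.65 pos [0.5578 0.114  0.0855] yaw -78.58 F [ 0.97 -2.18 -1.06] M [-0.233 -0.167  0.153] w 0.0141 q6 1.47
```

Emit:
carry_out:
  targets:
    - [1,0,0,0,-2]
    - [1,0,0,0,0]

```text
time: 9.85
tool_pos: [0.5578, 0.1139, 0.0855]
ee_rot: [1.473, 1.569, -1.434]
wrist_force: [0.9, -2.4, -0.9]
width: 0.0138
```

```bash
python3 -c "
from h import *
st()"
```

```text
t9.85 pos [0.5578 0.1139 0.0855] yaw -76.57 F [ 0.94 -2.45 -0.94] M [-0.393 -0.181  0.148] w 0.0138 q6 1.44
```

Emit:
carry_out:
  targets:
    - [1,0,0,0,-2]
    - [1,0,0,0,0]

```text
time: 10.05
tool_pos: [0.5578, 0.1138, 0.0854]
ee_rot: [1.423, 1.569, -1.449]
wrist_force: [1.5, -3.8, -0.5]
width: 0.0137
```

```bash
python3 -c "
from h import *
st()"
```

```text
t10.05 pos [0.5578 0.1138 0.0854] yaw -74.59 F [ 1.51 -3.79 -0.47] M [-0.596 -0.217  0.005] w 0.0137 q6 1.40
```

Emit:
carry_out:
  targets:
    - [1,0,0,0,-2]
    - [1,0,0,0,0]

```text
time: 10.25
tool_pos: [0.5578, 0.1137, 0.0855]
ee_rot: [1.384, 1.569, -1.454]
wrist_force: [0.6, -4.0, -0.6]
width: 0.0137
```

```bash
python3 -c "
from h import *
st()"
```

```text
t10.25 pos [0.5578 0.1137 0.0855] yaw -72.60 F [ 0.61 -3.97 -0.63] M [-0.756 -0.248 -0.105] w 0.0137 q6 1.37
```

Emit:
carry_out:
  targets:
    - [1,0,0,0,-2]
    - [1,0,0,0,0]

```text
time: 10.45
tool_pos: [0.5578, 0.1137, 0.0855]
ee_rot: [1.347, 1.569, -1.456]
wrist_force: [1.9, -5.4, -1.2]
width: 0.0138
```

```bash
python3 -c "
from h import *
st()"
```

```text
t10.45 pos [0.5578 0.1137 0.0855] yaw -70.59 F [ 1.9  -5.38 -1.18] M [-0.993 -0.299 -0.096] w 0.0138 q6 1.34
```

Emit:
carry_out:
  targets:
    - [1,0,0.1,0,-3]
    - [1,0,0,0,0]

```text
time: 10.65
tool_pos: [0.5579, 0.1135, 0.0855]
ee_rot: [0.851, 1.57, -1.899]
wrist_force: [1.3, -3.6, 0.2]
width: 0.0136
```

```bash
python3 -c "
from h import *
st()"
```

```text
t10.65 pos [0.5579 0.1135 0.0855] yaw -67.57 F [ 1.26 -3.62  0.21] M [-0.768 -0.144 -0.008] w 0.0136 q6 1.28
```

Emit:
carry_out:
  targets:
    - [1,0,0,0,-3]
    - [1,0,0,0,0]

```text
time: 10.85
tool_pos: [0.558, 0.1134, 0.0854]
ee_rot: [1.047, 1.57, -1.651]
wrist_force: [0.5, -4.0, -0.6]
width: 0.0137
```

```bash
python3 -c "
from h import *
st()"
```

```text
t10.85 pos [0.558  0.1134 0.0854] yaw -64.57 F [ 0.54 -4.01 -0.58] M [-0.86  -0.127  0.025] w 0.0137 q6 1.23
```

Emit:
carry_out:
  targets:
    - [1,0,0,0,-3]
    - [1,0,0,0,0]

```text
time: 11.05
tool_pos: [0.5581, 0.1133, 0.0855]
ee_rot: [1.153, 1.569, -1.492]
wrist_force: [1.4, -5.1, -0.4]
width: 0.0136
```

```bash
python3 -c "
from h import *
st()"
```

```text
t11.05 pos [0.5581 0.1133 0.0855] yaw -61.55 F [ 1.44 -5.07 -0.38] M [-0.889 -0.199  0.084] w 0.0136 q6 1.18
```

Emit:
carry_out:
  targets:
    - [1,0,0,0,-2]
    - [1,0,0,0,0]

```text
time: 11.25
tool_pos: [0.5581, 0.1132, 0.0855]
ee_rot: [1.174, 1.569, -1.436]
wrist_force: [0.8, -5.7, -1.0]
width: 0.0135
```

```bash
python3 -c "
from h import *
st()"
```

```text
t11.25 pos [0.5581 0.1132 0.0855] yaw -59.57 F [ 0.75 -5.72 -1.01] M [-0.904 -0.269  0.157] w 0.0135 q6 1.14
```

Emit:
carry_out:
  targets:
    - [1,0,0,0,-2]
    - [1,0,0,0,0]

```text
time: 11.45
tool_pos: [0.5581, 0.1131, 0.0854]
ee_rot: [1.177, 1.569, -1.399]
wrist_force: [2.0, -4.4, 0.0]
width: 0.0137
```

```bash
python3 -c "
from h import *
st()"
```

```text
t11.45 pos [0.5581 0.1131 0.0854] yaw -57.60 F [ 1.99 -4.44  0.01] M [-0.978 -0.314  0.053] w 0.0137 q6 1.11
```

Emit:
carry_out:
  targets:
    - [1,0,0,0,-2]
    - [1,0,0,0,0]

```text
time: 11.65
tool_pos: [0.5582, 0.113, 0.0855]
ee_rot: [1.222, 1.569, -1.32]
wrist_force: [2.5, -4.8, -2.3]
width: 0.0136
```

```bash
python3 -c "
from h import *
st()"
```

```text
t11.65 pos [0.5582 0.113  0.0855] yaw -55.62 F [ 2.47 -4.75 -2.28] M [-1.092 -0.295 -0.196] w 0.0136 q6 1.07
```

Emit:
carry_out:
  targets:
    - [1,0,0,0,-2]
    - [1,0,0,0,0]

```text
time: 11.85
tool_pos: [0.5583, 0.1129, 0.0855]
ee_rot: [1.254, 1.569, -1.253]
wrist_force: [1.3, -5.3, -0.7]
width: 0.014
```

```bash
python3 -c "
from h import *
st()"
```

```text
t11.85 pos [0.5583 0.1129 0.0855] yaw -53.61 F [ 1.26 -5.26 -0.69] M [-1.056 -0.263 -0.084] w 0.0140 q6 1.04
```

Emit:
carry_out:
  targets:
    - [1,0,0.1,0,-3]
    - [1,0,0,0,0]

```text
time: 12.05
tool_pos: [0.5584, 0.1127, 0.0855]
ee_rot: [0.18, 1.57, -2.273]
wrist_force: [1.0, -4.1, 0.1]
width: 0.0139
```

```bash
python3 -c "
from h import *
st()"
```

```text
t12.05 pos [0.5584 0.1127 0.0855] yaw -50.59 F [ 0.96 -4.12  0.07] M [-0.877 -0.103 -0.036] w 0.0139 q6 0.98
```

Emit:
carry_out:
  targets:
    - [1,0,0,0,-3]
    - [1,0,0,0,0]

```text
time: 12.25
tool_pos: [0.5585, 0.1126, 0.0855]
ee_rot: [0.694, 1.57, -1.707]
wrist_force: [1.6, -4.2, -0.4]
width: 0.0135
```

```bash
python3 -c "
from h import *
st()"
```

```text
t12.25 pos [0.5585 0.1126 0.0855] yaw -47.58 F [ 1.59 -4.21 -0.45] M [-1.    -0.104  0.036] w 0.0135 q6 0.93
```

Emit:
carry_out:
  targets:
    - [1,0,0,0,-2]
    - [1,0,0,0,0]

```text
time: 12.45
tool_pos: [0.5586, 0.1126, 0.0854]
ee_rot: [0.784, 1.57, -1.583]
wrist_force: [0.3, -5.4, -1.0]
width: 0.0135
```

```bash
python3 -c "
from h import *
st()"
```

```text
t12.45 pos [0.5586 0.1126 0.0854] yaw -45.58 F [ 0.27 -5.35 -1.01] M [-0.955 -0.13   0.107] w 0.0135 q6 0.90
```

Emit:
carry_out:
  targets:
    - [1,0,0,0,-2]
    - [1,0,0,0,0]

```text
time: 12.65
tool_pos: [0.5587, 0.1125, 0.0855]
ee_rot: [0.902, 1.57, -1.429]
wrist_force: [1.2, -5.7, 0.3]
width: 0.014
```

```bash
python3 -c "
from h import *
st()"
```

```text
t12.65 pos [0.5587 0.1125 0.0855] yaw -43.58 F [ 1.21 -5.7   0.28] M [-1.041 -0.148  0.184] w 0.0140 q6 0.86
```

Emit:
carry_out:
  targets:
    - [1,0,0,0,-2]
    - [1,0,0,0,0]

```text
time: 12.85
tool_pos: [0.5587, 0.1124, 0.0855]
ee_rot: [0.964, 1.569, -1.332]
wrist_force: [0.7, -6.0, -0.8]
width: 0.0137
```

```bash
python3 -c "
from h import *
st()"
```

```text
t12.85 pos [0.5587 0.1124 0.0855] yaw -41.59 F [ 0.68 -5.98 -0.79] M [-1.043 -0.195  0.107] w 0.0137 q6 0.83
```

Emit:
carry_out:
  targets:
    - [1,0,0,0,-2]
    - [1,0,0,0,0]

```text
time: 13.05
tool_pos: [0.5588, 0.1124, 0.0855]
ee_rot: [1.043, 1.569, -1.219]
wrist_force: [1.0, -5.7, -0.7]
width: 0.0139
```

```bash
python3 -c "
from h import *
st()"
```

```text
t13.05 pos [0.5588 0.1124 0.0855] yaw -39.62 F [ 0.98 -5.75 -0.69] M [-1.095 -0.249 -0.092] w 0.0139 q6 0.79
```

Emit:
carry_out:
  targets:
    - [1,0,0,0,-2]
    - [1,0,0,0,0]

```text
time: 13.25
tool_pos: [0.5589, 0.1123, 0.0855]
ee_rot: [1.048, 1.569, -1.18]
wrist_force: [0.7, -5.3, -1.7]
width: 0.0133
```

```bash
python3 -c "
from h import *
st()"
```

```text
t13.25 pos [0.5589 0.1123 0.0855] yaw -37.63 F [ 0.66 -5.32 -1.7 ] M [-1.112 -0.308 -0.074] w 0.0133 q6 0.76
```

Emit:
carry_out:
  targets:
    - [1,0,0.1,-0.05,-3]
    - [1,0,0,0,0]

```text
time: 13.45
tool_pos: [0.5591, 0.1122, 0.0855]
ee_rot: [-0.265, 1.569, -2.439]
wrist_force: [-1.6, -5.8, 0.6]
width: 0.0138
```

```bash
python3 -c "
from h import *
st()"
```

```text
t13.45 pos [0.5591 0.1122 0.0855] yaw -34.60 F [-1.6  -5.84  0.58] M [-1.094  0.208 -0.057] w 0.0138 q6 0.70
```

Emit:
carry_out:
  targets:
    - [1,0,0,0,-3]
    - [1,0,0,0,0]

```text
time: 13.65
tool_pos: [0.5592, 0.1122, 0.0855]
ee_rot: [-0.116, 1.569, -2.238]
wrist_force: [-1.0, -5.5, 1.3]
width: 0.0139
```

```bash
python3 -c "
from h import *
st()"
```

```text
t13.65 pos [0.5592 0.1122 0.0855] yaw -31.59 F [-0.97 -5.46  1.27] M [-1.143  0.05  -0.002] w 0.0139 q6 0.65
```

Emit:
carry_out:
  targets:
    - [1,0,0,0,-2]
    - [1,0,0,0,0]

```text
time: 13.85
tool_pos: [0.5593, 0.1121, 0.0854]
ee_rot: [-0.058, 1.569, -2.145]
wrist_force: [-0.4, -6.1, -0.4]
width: 0.0137
```

```bash
python3 -c "
from h import *
st()"
```

```text
t13.85 pos [0.5593 0.1121 0.0854] yaw -29.59 F [-0.41 -6.13 -0.41] M [-1.084  0.037  0.016] w 0.0137 q6 0.62
```

Emit:
carry_out:
  targets:
    - [1,0,0,0,-2]
    - [1,0,0,0,0]

```text
time: 14.05
tool_pos: [0.5594, 0.1121, 0.0855]
ee_rot: [0.069, 1.569, -1.983]
wrist_force: [0.2, -6.4, 0.3]
width: 0.0138
```

```bash
python3 -c "
from h import *
st()"
```

```text
t14.05 pos [0.5594 0.1121 0.0855] yaw -27.59 F [ 0.2  -6.42  0.34] M [-1.191 -0.023  0.122] w 0.0138 q6 0.58
```

Emit:
carry_out:
  targets:
    - [1,0,0,0,-2]
    - [1,0,0,0,0]

```text
time: 14.25
tool_pos: [0.5595, 0.112, 0.0855]
ee_rot: [0.167, 1.569, -1.85]
wrist_force: [-0.2, -5.9, 0.0]
width: 0.0138
```

```bash
python3 -c "
from h import *
st()"
```

```text
t14.25 pos [0.5595 0.112  0.0855] yaw -25.58 F [-0.17 -5.85  0.05] M [-1.173 -0.044  0.193] w 0.0138 q6 0.55
```

Torque is now pulling on (+0.19). The jump at click 4 should come next, so I'll use finer steps.

Emit:
carry_out:
  targets:
    - [1,0,0,0,-1]
    - [1,0,0,0,0]

```text
time: 14.45
tool_pos: [0.5595, 0.112, 0.0854]
ee_rot: [0.17, 1.569, -1.83]
wrist_force: [-0.6, -7.2, 0.4]
width: 0.0139
```

```bash
python3 -c "
from h import *
st()"
```

```text
t14.45 pos [0.5595 0.112  0.0854] yaw -24.60 F [-0.57 -7.15  0.37] M [-1.171 -0.125  0.221] w 0.0139 q6 0.53
```

Emit:
carry_out:
  targets:
    - [1,0,0,0,-1]
    - [1,0,0,0,0]

```text
time: 14.65
tool_pos: [0.5596, 0.112, 0.0855]
ee_rot: [0.283, 1.569, -1.699]
wrist_force: [0.7, -7.2, -0.1]
width: 0.0138
```

```bash
python3 -c "
from h import *
st()"
```

```text
t14.65 pos [0.5596 0.112  0.0855] yaw -23.59 F [ 0.67 -7.19 -0.09] M [-1.129 -0.118  0.168] w 0.0138 q6 0.51
```

Emit:
carry_out:
  targets:
    - [1,0,0,0,-1]
    - [1,0,0,0,0]

```text
time: 14.85
tool_pos: [0.5596, 0.112, 0.0854]
ee_rot: [0.261, 1.569, -1.705]
wrist_force: [1.4, -6.1, 0.1]
width: 0.0139
```

```bash
python3 -c "
from h import *
st()"
```

```text
t14.85 pos [0.5596 0.112  0.0854] yaw -22.59 F [ 1.37 -6.11  0.11] M [-1.13  -0.15   0.229] w 0.0139 q6 0.49
```

Emit:
carry_out:
  targets:
    - [1,0,0,0,-1]
    - [1,0,0,0,0]

```text
time: 15.05
tool_pos: [0.5597, 0.1119, 0.0855]
ee_rot: [0.338, 1.569, -1.609]
wrist_force: [0.5, -6.8, 0.2]
width: 0.0138
```

```bash
python3 -c "
from h import *
st()"
```

```text
t15.05 pos [0.5597 0.1119 0.0855] yaw -21.60 F [ 0.46 -6.78  0.17] M [-1.192 -0.131  0.237] w 0.0138 q6 0.48
```

Emit:
carry_out:
  targets:
    - [1,0,0,0,-1]
    - [1,0,0,0,0]

```text
time: 15.25
tool_pos: [0.5597, 0.1119, 0.0854]
ee_rot: [0.326, 1.569, -1.605]
wrist_force: [-0.0, -6.7, -0.9]
width: 0.0135
```

```bash
python3 -c "
from h import *
st()"
```

```text
t15.25 pos [0.5597 0.1119 0.0854] yaw -20.62 F [-0.05 -6.66 -0.88] M [-1.116 -0.191  0.1  ] w 0.0135 q6 0.46
```

Emit:
carry_out:
  targets:
    - [1,0,0,0,-0.7]
    - [1,0,0,0,0]

```text
time: 15.45
tool_pos: [0.5597, 0.1119, 0.0855]
ee_rot: [0.361, 1.569, -1.558]
wrist_force: [0.3, -5.6, -0.4]
width: 0.0138
```

```bash
python3 -c "
from h import *
st()"
```

```text
t15.45 pos [0.5597 0.1119 0.0855] yaw -19.95 F [ 0.32 -5.6  -0.41] M [-1.182 -0.135 -0.097] w 0.0138 q6 0.45
```

Emit:
carry_out:
  targets:
    - [1,0,0,0,0]
    - [1,0,0,0,0]

```text
time: 15.65
tool_pos: [0.5597, 0.1119, 0.0855]
ee_rot: [0.353, 1.569, -1.566]
wrist_force: [0.4, -6.1, 0.0]
width: 0.0139
```

```bash
python3 -c "
from h import *
st()"
```

```text
t15.65 pos [0.5597 0.1119 0.0855] yaw -19.95 F [ 0.43 -6.1   0.05] M [-1.167 -0.191 -0.051] w 0.0139 q6 0.45
```

Emit:
carry_out:
  targets:
    - [1,0,0,0.15,0]
    - [1,0,0,0,0]

```text
time: 15.85
tool_pos: [0.5597, 0.1118, 0.0855]
ee_rot: [2.496, 1.569, 0.579]
wrist_force: [1.5, -2.6, -1.8]
width: 0.0139
```

```bash
python3 -c "
from h import *
st()"
```

```text
t15.85 pos [0.5597 0.1118 0.0855] yaw -19.86 F [ 1.54 -2.65 -1.8 ] M [-0.531 -0.569 -0.079] w 0.0139 q6 0.44
```

Emit:
carry_out:
  targets:
    - [0.6,0,0,0,0]
    - [0.6,0,0,0,0]
    - [0.6,0,0,0,0]
    - [0.6,0,0,0,0]
    - [0.6,0,0,0,0]

```text
time: 16.35
tool_pos: [0.5591, 0.1117, 0.0855]
ee_rot: [-2.432, 1.57, 1.936]
wrist_force: [0.4, -0.0, -0.1]
width: 0.0373
```

```bash
python3 -c "
from h import *
st()"
```

```text
t16.35 pos [0.5591 0.1117 0.0855] yaw -19.74 F [ 0.36 -0.04 -0.05] M [-0.047 -0.084  0.016] w 0.0373 q6 0.44
```

Emit:
carry_out:
  targets:
    - [0.6,-2,0,0,0]
    - [0.6,-4,0,0,0]
    - [0.6,-4,0,0,0]
    - [0.6,-4,0,0,0]
    - [0.6,0,0,4,0]
    - [0.6,0,0,4,0]
    - [0.6,0,0,4,0]
    - [0.6,0,0,4,0]
    - [0.6,0,0,0,0]
    - [0.6,0,0,0,0]
    - [0.6,0,0,0,0]

```text
time: 17.45
tool_pos: [0.5054, -0.0384, 0.2255]
ee_rot: [3.004, 1.57, 1.089]
wrist_force: [-0.5, -0.2, 0.2]
width: 0.0377
```

Run:
```python
from h import *
st()
from bench import robot
o=[]
for n,(a,b) in(("top",(170,245)),("side",(210,245))):
    s=robot.snapshot(n);pickle.dump(s,open(f"pics/{n}9.pkl","wb"))
    o.append(cv2.resize(np.clip(s["image"][a:a+100,b:b+100,::-1]*1.6,0,255).astype(np.uint8),(400,400),interpolation=cv2.INTER_CUBIC))
cv2.imwrite("pics/c9.png",np.hstack(o))
```

```text
t17.45 pos [ 0.5054 -0.0384  0.2255] yaw -19.71 F [-0.49 -0.22  0.25] M [-0.072 -0.031  0.017] w 0.0377 q6 0.16
```

View pics/c9.png

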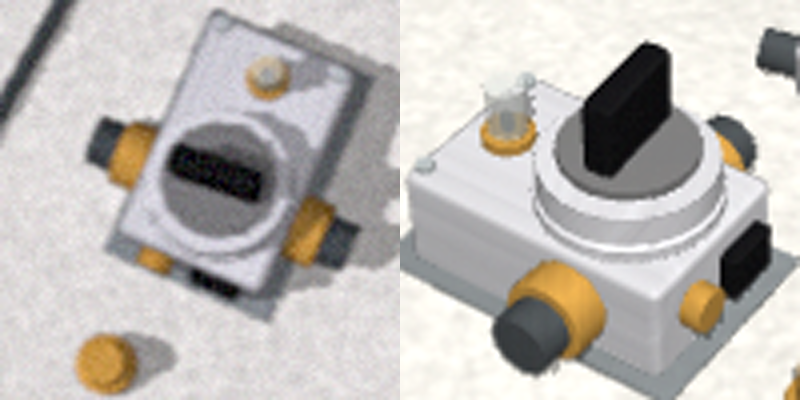

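Run:
```python
from h import *
s=load("side9");S=lambda a,b:atz(s,245+a/4,210+b/4,.113)
for p,q in(((199,87),(260,47)),((185,82),(248,43)),((213,91),(272,50))):
    d=S(*p)-S(*q);print(np.linalg.norm(d),np.degrees(np.arctan2(d[1],d[0])))
for n in("top0","top9"):
    t=load(n);g=t["image"].max(2)[195:232,283:317];v,u=np.nonzero(g<28)
    p=np.array([atz(t,283+a,195+b,.113)[:2] for a,b in zip(u,v)]);w,V=np.linalg.eigh(np.cov(p.T));e=V[:,1];print(n,len(u),np.degrees(np.arctan2(e[1],e[0]))%180)
```

```text
0.034407531728812404 57.63143057082081
0.03455470800947076 56.179917063422316
0.034319362722494515 59.093401942767045
top0 150 15.926872949345778
top9 167 68.54147282145068
```

```bash
python3 -c "
from bench import robot
print(robot.close_job())"
```

```text
the job is handed in; nothing more can be done
None
```

I turned the knob clockwise against its closed stop, opened it four clicks, let go and backed the arm clear. The job was handed in with the clock at about 17.5 s of the 72 s allowed.

- **Closing:** the knob was one click open at the start. The stop showed as a steady climb to about 0.40 N m, well under the 0.9 N m that spoils the seat.
- **Opening:** I felt the closed click at a jaw angle of about -92.7°. The counted clicks came at about -74.3°, -57.2°, -40.5° and -20.4°. I stopped just after the torque changed sign on the fourth.
- **Release:** the wrist torque was near zero, and after opening the fingers the contact force dropped to almost nothing.

**Last checks:**
- **Top view:** the bar turned from 15.9° to 68.5°, a change of 52.6°. That agrees with the 53.9° felt from click one to click four.
- **Side view:** a hand reading of the bar angle gave about 58°. I discounted it because the same reading made the bar 34 mm long instead of 48 mm.
- **Loose fittings:** the coupling, and the parts of the wrench and regulator inside the final close-ups, are where they were. I took no full-scene picture at the end. The wrist force stayed below about 8 N at every reading.

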